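# Pour wall plugs through the two-way funnel into the round dish

## Robot

A 6-joint arm with a two-finger parallel gripper is mounted at the origin on the work surface. World frame = base frame: x ahead of the robot, y to its left, z up, the work surface at z = 0. Lengths are in m, angles in degrees, forces in N, time in s.
With the tool pointing down it reaches from about 0.375 to 0.825 m from the base axis. Payload 5.5 kg.
Tool frame: the origin (TCP) lies midway between the tips of the shut fingers; the grasp point (between the pads) lies 19 mm behind it; y points along the fingers, z is the direction in which the jaws open and shut, and the axes are right-handed (so a half turn about y gives the same grasp; the last joint's range is limited). The gripper opens to 85 mm and grips with 20 to 120 N. Pads are 22 mm wide; open, the fingers measure 114 mm over their backs; the gripper's body (76 mm by 85 mm) begins 54 mm behind the grasp point. The pads swing forward as they close: fully open they stand 13 mm farther back than shut.
Start: joints at [-74.313, 17.962, -2.699, 69.339, 0, 90], TCP at [0.162, -0.578, 0.231] pointing down, gripper open.
Joint ranges: [-152.73, 152.73], [-39.44, 99.34], [-58.76, 71.6], [-118.89, 123.64], [-81.53, 83.1], [-180, 180]. Speed limits (degrees/s): [136.94, 136.94, 172.46, 180, 180, 180].

## Interface

Orientations are given as [roll, pitch, yaw] about the fixed x, y, z axes, in that order (R = Rz(yaw) Ry(pitch) Rx(roll)).
In Python, from cell import observe, grab_frame, camera_model, ticket gives the robot as it stands.
- The arm moves only by the tool carry_out, never from a script. Its argument "series" is a list that holds one entry, the list of rows, each a list of 4 numbers: the shift along the tool's x, y, z in cm, then the turn about the tool's y in degrees. A call has 1 to 5 rows; each row is the pose to reach, as a shift and turn from the pose measured when the call began, along the tool's axes at that moment; what a row does not reach only later rows make up. A row lasts 1/12 s, in which the tool goes at most 41.7 mm and 7.16 degrees, less where a joint would pass 70% of its speed; a pose out of reach is approached as far as the arm can. A call with a gripper value outside its range is refused whole. "jaw" is the finger opening in cm, from 0 to 8.54, set as the call begins (left out, the last holds). The fingers move at their own pace and stop on an object; "force" is the grip in N (left out, the last holds). Time passes only in rows, so rows that repeat a pose let the fingers close. It gives the time, the measured TCP pose, the force and the opening at its end, in the units of the state.
- observe(): the state, without advancing time (a new reading comes with each control period).
- grab_frame(name): name is "scene" or "top"; returns the picture (420x560x3 uint8, red, green, blue); there is no depth.
- camera_model(name): a dict with "vertical_fov" (degrees; the focal length in pixels is half the picture's height over the tangent of half this angle, whatever the lens; pixels are square), "cx", "cy" (the principal point, pixels), "extrinsics" (4x4, takes a point from camera to world coordinates). Camera axes: x right, y up, looking along -z (the intrinsics and any distortion apply to the point x, -y, -z); pixel columns grow to the right and rows downward; lengths in m; the calibration is good to about 2 mm. A picture is of the moment at which its call begins. camera_model takes no time and is no camera call.
- ticket.sign_off(): hands the job in, once; it reports no verdict.
The state is a dict: "clock": time; "joint_pos": joint angles; "qvel": joint speeds; "effort": joint torques, N m; "ee_pos": TCP position; "ee_rot": TCP orientation; "contact_force": force on the tool from outside, world axes, zero at the start; "ft_torque": the same for the moment, N m; "gripper_width": opening from 0.0 (shut) to 1.0 (fully open).
Only numpy, scipy, OpenCV 4.12 (cv2) and the standard library are available. Lean on these libraries where they do the work, as an engineer would, in place of code of your own. Each camera call takes 0.05 s, during which the arm holds its last target. There are 200 camera calls.

## Task

Send the three grey wall plugs into the round dish through the two-way funnel: first push the funnel's springy lever sideways, without forcing it, until the flap inside is fully home against its stop and shuts off the exit over the oblong tray; then pick up the scoop by its handle and pour all the plugs into the funnel's mouth so that they slide out into the round dish. Leave the flap set, put the empty scoop back on the shelf, gently and sitting flat, and do not disturb the dish, the tray or the other things on the shelf.

Things in the scene. Friction and masses are not known exactly. Their poses are not given: they have to be found in the camera images.
- funnel: Fixed aluminium two-way funnel, 136 (x) by 180 (y), 215 mm high. Origin: centre of its underside; x to the lever side, y to its left exit, z up. Mouth 120 (x) by 136 mm (y) inside, rim 8 mm. Inside, a ridge along x at y = 0, z = 130 mm; slick 39 deg ramps fall from it to an exit lip on each side, y = +90 and -90, z = 58 mm. A receiver stands under each exit, centred 155 mm from the origin.
- funnel_mouth (a point): Centre of the funnel's mouth in the plane of its rim, 215 mm above the shelf.
- flap (a joint): Steel flap 114 by 95 by 4 mm, hinged on the ridge, standing up from it; rad. 0 = upright, positive = its top leans to the funnel's +y, negative to -y. Stops at +0.70 and -0.70, its top edge near the side wall: it shuts the exit on the side it leans to, and plugs slide out of the other. Stiff hinge (0.45 N m friction): it stays where left.
- lever: Upright lever that sets the flap: 8 mm steel rod outside the funnel's +x face, 32 mm clear. Origin on the hinge line, 130 mm up; z along the rod. Leans with the flap but is springy (5 N m/rad): pushed, it bends ahead; the flap moves at 3 to 5 N at the knob, lagging 0.1 rad; at the stop the push rises steadily, 8 to 12 N is ample. Let go, it springs back in line; the flap stays.
- lever_knob (a point): Centre of the lever's black ball knob, 24 mm across: 140 mm from the hinge line, 100 mm from the funnel's centre along its +x.
- dish: Round white ceramic dish, 170 mm across, 50 mm high, wall 5 mm, under one of the funnel's two exits (either one). Origin: centre of its underside.
- tray: Oblong white plastic tray, 170 by 150 mm, 50 mm high, under the other exit. Origin: centre of its underside.
- scoop: Open-nosed aluminium scoop, wooden bar handle, 0.13 to 0.22 kg empty. Origin: centre of the pan's underside; x to the nose, z up. Pan 120 long, 90 wide, floor 3, side walls 40 mm high (24 near the nose), back wall 50 mm at x = -60. Handle: bar along x from -60 to -185 mm, 20 wide (y), 18 thick, centre line 46 mm up. Plugs slide out when the nose points down 40 to 60 deg.
- scoop_grip (a point): Point on the handle's centre line at x = -115 mm, z = 46 mm in the scoop's frame; the bar can be gripped across its 20 mm, with the gripper upright or leaning along the bar.
- scoop_lip (a point): Middle of the scoop's open lip, on the underside at x = +60 mm.
- plug0: Grey nylon wall plug, 61 mm long, 20 mm thick, round nose, 17 to 35 g, starts in the scoop. Origin: mid-length on its axis, x along it.
- plug1: Second wall plug, the same.
- plug2: Third wall plug, the same.
- toolbox: Closed red plastic toolbox, 156 by 326 by 133 mm with a folded handle up to 161 mm; bystander. Origin: centre of its underside.
- hexset: Silver hex key set in a folding case, 115 by 35 by 30 mm; bystander. Origin: centre of its underside.
- bleedkey: Chrome bleed key with a cross wing, 77 mm long, 45 mm over the wing, 12 mm high; bystander. Origin under its middle.
- saucer: White ceramic saucer of screws, 130 mm across, 20 mm high; bystander. Origin: centre of its underside.
Mind the look-alikes: they are no part of the job. What is shaped like the plug0 but yellow is not meant.

How it is judged:
By the outcome, as a careful person would: the job done as asked, in the order asked, and still so for the second after the job is handed in, with the robot touching nothing.
It also fails if it takes over 72 s, if anything falls off the work surface, if the arm or the gripper's body presses on something with over 40 N, if the wrist force passes 120 N, or if a joint passes its speed limit or range.

## Working session

There is one attempt and no reset: what is moved stays moved. The work goes in short steps, Python scripts to look and compute and a tool call to move; the robot and the scene stay as the last step left them, time stands still between calls to the robot, and variables do not carry over. Pictures are saved under pics/ and viewed, about 8 in all and at most 12, crops included, and the job is handed in when it is done.

Besides the shell and the picture viewer there is one more tool, called by a JSON object that holds its "fn" and its "kwargs", one argument or row to a line. carry_out: Moves the arm, as the interface text tells. Its arguments: {"type":"object","properties":{"series":{"type":"array","items":{"type":"array","items":{"type":"array","items":{"type":"number"}}}},"jaw":{"type":"number"},"force":{"type":"number"}},"required":["series"]}

```bash
mkdir -p pics; ls; python3 - <<'E'
from cell import observe, grab_frame, camera_model
import cv2,numpy as np
for n in("scene","top"):
    f=grab_frame(n); cv2.imwrite(f"pics/{n}0.png",f[:,:,::-1]); c=camera_model(n); print(n,{k:(np.round(v,4).tolist() if k=="extrinsics" else v) for k,v in c.items()})
print(observe())
E
```

```text
pics
scene {'vertical_fov': 43.55595995463281, 'cx': 275.13577834512967, 'cy': 200.90645696591582, 'extrinsics': [[-0.8032, -0.4824, 0.3494, 0.9941], [0.5957, -0.6563, 0.4631, 0.5788], [0.0059, 0.5801, 0.8145, 1.0737], [0.0, 0.0, 0.0, 1.0]]}
top {'vertical_fov': 50.31913999976556, 'cx': 277.91035325921337, 'cy': 214.0808083574266, 'extrinsics': [[-0.021, 0.9804, -0.1958, 0.3426], [-0.9998, -0.0205, 0.0044, 0.0481], [0.0003, 0.1958, 0.9806, 1.3776], [0.0, 0.0, 0.0, 1.0]]}
{'clock': 0.1, 'joint_pos': array([-7.43128823e+01,  1.80002249e+01, -2.74893861e+00,  6.93387752e+01,
       -4.20143058e-04,  8.99994309e+01]), 'qvel': array([ 0.02481116, -0.11170654,  0.17591035, -0.09273343,  0.01989716,
        0.11025374]), 'effort': array([-1.26343155e-03, -5.40768135e+01,  3.40541732e+01,  1.11600431e-02,
       -2.60825100e-04, -4.54903869e-06]), 'ee_pos': array([ 0.16208851, -0.57715532,  0.23051651]), 'ee_rot': array([-9.00879387e+01, -4.19269150e-04, -1.64312313e+02]), 'contact_force': array([-0.72969038, -0.64634322, -1.02717083]), 'ft_torque': array([ 0.01451615,  0.0371096 , -0.03671553]), 'gripper_width': 1.0017681961694225}
```

View pics/scene0.png

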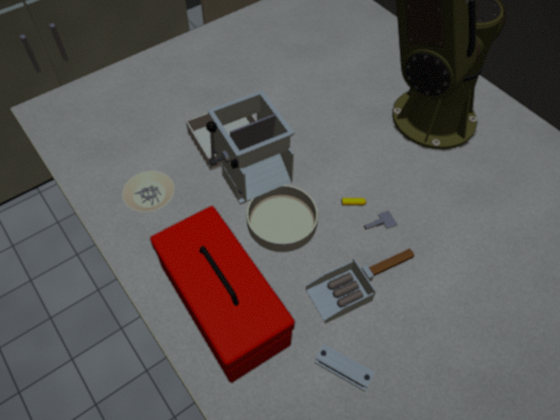

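View pics/top0.png

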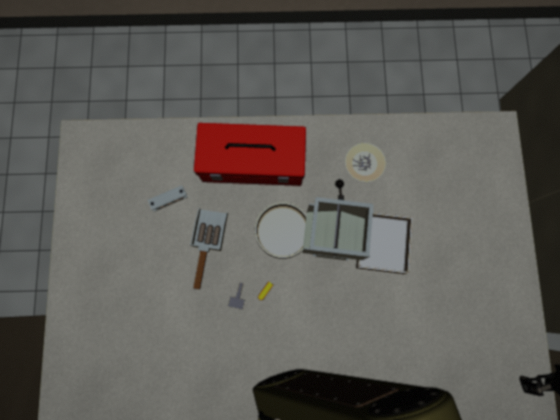

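The scene picture shows the funnel (rim around 250,125), with its knob at about (212,127) and a second dark ball at about (235,163), the dish (282,217), the scoop (340,290) with three grey plugs and its handle out to (412,252). The yellow plug at (354,201) is the look-alike. In the top picture the dish (283,231) is on the funnel's +y side, the tray (385,243) is on its −y side and the knob is at (340,184). Next are enlarged crops.

```bash
python3 - <<'E'
import cv2,numpy as np
a=cv2.imread('pics/scene0.png')[80:220,170:310]; b=cv2.imread('pics/top0.png')[165:305,280:420]
c=cv2.imread('pics/scene0.png')[190:330,290:430]; d=cv2.imread('pics/top0.png')[180:320,155:295]
R=lambda i:cv2.convertScaleAbs(cv2.resize(i,(400,300) if 0 else (300,300),interpolation=cv2.INTER_CUBIC),alpha=1.3)
cv2.imwrite('pics/crop1.png',np.vstack([np.hstack([R(a),R(b)]),np.hstack([R(c),R(d)])]))
E
```

```text
(no output)
```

View pics/crop1.png

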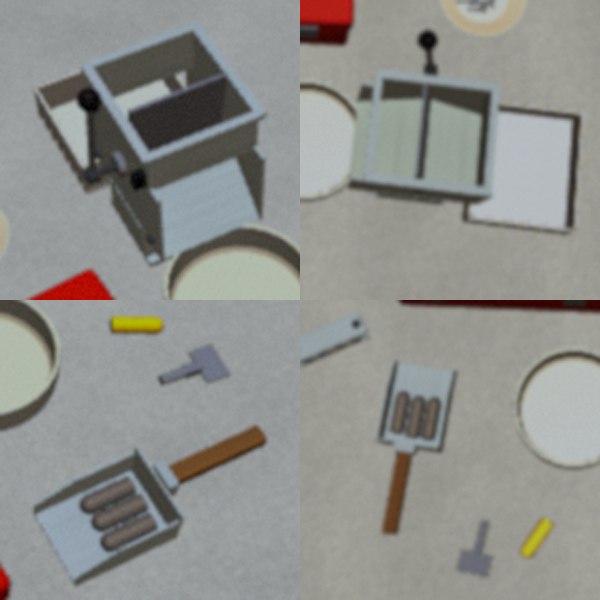

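The enlarged crops show the following:
- **Plug candidates:** three grey plugs in the scoop at scene (340,290), and one yellow one at (354,201). The task wants the grey ones in the scoop, so the yellow one stays.
- **Knob candidates:** a ball on top of the rod at scene (211,126), and another dark ball low by the funnel face at (234,163). The one on top of the rod is the knob.

Next I measure the positions.

```bash
cat > h.py <<'E'
import numpy as np,cv2
from cell import observe, grab_frame, camera_model
def ray(n,p):
    c=camera_model(n);E=np.array(c['extrinsics']);f=210/np.tan(np.radians(c['vertical_fov']/2))
    d=E[:3,:3]@np.array([(p[0]-c['cx'])/f,-(p[1]-c['cy'])/f,-1]);return E[:3,3],d/np.linalg.norm(d)
def onz(n,p,z):
    o,d=ray(n,p);return (o+d*(z-o[2])/d[2]).round(4)
def tri(ps,pt):
    (a,u),(b,v)=ray('scene',ps),ray('top',pt)
    s=np.linalg.lstsq(np.c_[u,-v],b-a,rcond=None)[0];p,q=a+s[0]*u,b+s[1]*v
    return ((p+q)/2).round(4),'gap',np.linalg.norm(p-q).round(4)
def proj(n,P):
    c=camera_model(n);E=np.array(c['extrinsics']);f=210/np.tan(np.radians(c['vertical_fov']/2))
    q=E[:3,:3].T@(np.array(P)-E[:3,3]);return np.round([c['cx']-f*q[0]/q[2],c['cy']+f*q[1]/q[2]],1)
def mask(img,lo,hi):return cv2.inRange(cv2.cvtColor(img,cv2.COLOR_RGB2HSV),lo,hi)
E
python3 - <<'E'
from h import *
S=lambda x,y,ox,oy:(x/2.1429+ox,y/2.1429+oy)
k=(S(88,99,170,80),S(128,40,280,165));print('knob',k,tri(*k))
print('ball2',tri(S(138,178,170,80),S(130,70,280,165)))
for nm,cs in(('scene',[(85,68),(195,30),(265,115),(148,163)]),):
    P=[onz('scene',S(*c,170,80),.215) for c in cs];print('rimS',P,np.mean(P,0))
P=[onz('top',S(*c,280,165),.215) for c in[(78,72),(200,84),(190,200),(63,188)]];print('rimT',P,np.mean(P,0))
print('flap top edge T', [onz('top',S(*c,280,165),.22) for c in[(127,83),(122,178)]],'S',[onz('scene',S(*c,170,80),.22) for c in[(130,110),(225,75)]])
r={}
for n in('scene','top'):
    im=cv2.imread(f'pics/{n}0.png')[:,:,::-1].copy()
    m=mask(im,(5,120,50),(17,255,255));N,l,st,ce=cv2.connectedComponentsWithStats(m)
    for i in np.argsort(-st[1:,4])[:3]+1:
        if st[i,4]<40: continue
        ys,xs=np.where(l==i); (c,w,a)=cv2.minAreaRect(np.c_[xs,ys].astype(np.float32));b=cv2.boxPoints((c,w,a));print(n,st[i,4],np.round(c,1),w,b.round(1).tolist())
for n,cs,o in(('scene',[(35,210),(138,150),(182,220),(75,282)],(290,190)),('top',[(98,62),(156,72),(143,150),(80,140)],(155,180))):
    print(n,'scoop corners(nose z24, back z50..)',[onz(n,S(*c,*o),z) for c,z in zip(cs,(.024,.05,.05,.024) if n=='scene' else (.024,.024,.05,.05))])
print('dishT',onz('top',(283,231),.05),'dishS',onz('scene',(282,217),.045))
print('trayT',onz('top',(385,244),.05))
E
```

```text
knob ((211.06584534975968, 126.19907601847963), (339.7321386905595, 183.66629334079985)) (array([ 0.6409, -0.1171,  0.2639]), 'gap', np.float64(0.0017))
ball2 (array([ 0.6171, -0.1184,  0.1366]), 'gap', np.float64(0.0496))
rimS [array([ 0.5973, -0.1983,  0.215 ]), array([ 0.4691, -0.1763,  0.215 ]), array([ 0.4842, -0.0316,  0.215 ]), array([ 0.6178, -0.0495,  0.215 ])] [ 0.5421   -0.113925  0.215   ]
rimT [array([ 0.6147, -0.0607,  0.215 ]), array([ 0.5963, -0.2118,  0.215 ]), array([ 0.4525, -0.1906,  0.215 ]), array([ 0.4703, -0.037 ,  0.215 ])] [ 0.53345  -0.125025  0.215   ]
flap top edge T [array([ 0.5983, -0.1204,  0.22  ]), array([ 0.4804, -0.1087,  0.22  ])] S [array([ 0.5948, -0.1155,  0.22  ]), array([ 0.4863, -0.098 ,  0.22  ])]
scene 362 [391.5 261.6] (8.303041458129883, 44.38934326171875) [[369.70001220703125, 267.29998779296875], [409.79998779296875, 248.39999389648438], [413.3999938964844, 255.89999389648438], [373.20001220703125, 274.79998779296875]]
top 194 [199.7 269.5] (5.332695007324219, 36.06585693359375) [[193.6999969482422, 286.79998779296875], [200.5, 251.3000030517578], [205.6999969482422, 252.3000030517578], [199.0, 287.79998779296875]]
scene scoop corners(nose z24, back z50..) [array([0.6284, 0.2109, 0.024 ]), array([0.5092, 0.2299, 0.05  ]), array([0.5266, 0.3152, 0.05  ]), array([0.6452, 0.2951, 0.024 ])]
top scoop corners(nose z24, back z50..) [array([0.6341, 0.2804, 0.024 ]), array([0.6176, 0.1967, 0.024 ]), array([0.5021, 0.2118, 0.05  ]), array([0.5179, 0.2996, 0.05  ])]
dishT [0.5555 0.0279 0.05  ] dishS [0.5675 0.0407 0.045 ]
trayT [ 0.5098 -0.2759  0.05  ]
```

The two views disagree by about 12 mm, so I check lens bowing on the table edge and the dish size in each view.

```bash
python3 - <<'E'
from h import *
T=cv2.imread('pics/top0.png');S=cv2.imread('pics/scene0.png')
g=cv2.GaussianBlur(cv2.cvtColor(T,cv2.COLOR_BGR2GRAY),(5,5),0).astype(float)
xs=np.arange(70,510,20);d=np.diff(g,axis=0)
ys=[]
for x in xs:
    seg=d[95:135,x];i=seg.argmax();a,b,c=seg[i-1:i+2];ys.append(95+i+.5+(.5*(a-c)/(a-2*b+c)))
p=np.polyfit(xs,ys,1);print('top edge resid',np.round(ys-np.polyval(p,xs),1))
d=np.diff(g,axis=1);yy=np.arange(130,410,20);xx=[]
for y in yy: xx.append(30+d[y,30:80].argmax()+.5)
p=np.polyfit(yy,xx,1);print('left edge resid',np.round(xx-np.polyval(p,yy),1))
# scene table edge: from (15,105) to (200,420)
g=cv2.GaussianBlur(cv2.cvtColor(S,cv2.COLOR_BGR2GRAY),(5,5),0).astype(float);d=np.diff(g,axis=1)
yy=np.arange(120,400,20);xx=[]
for y in yy:
    x0=int(15+(y-105)*185/315);lo=max(x0-25,0);xx.append(lo+d[y,lo:x0+25].argmax()+.5)
p=np.polyfit(yy,xx,1);print('scene edge resid',np.round(xx-np.polyval(p,yy),1))
# plugs toolbox corners: red top face in each view
for n in('scene','top'):
    im=cv2.imread(f'pics/{n}0.png')[:,:,::-1].copy()
    for nm,lo,hi in(('yellow',(22,120,80),(35,255,255)),('red',(0,180,60),(4,255,255))):
        m=mask(im,lo,hi);ct=max(cv2.findContours(m,0,2)[0],key=cv2.contourArea);M=cv2.moments(ct);c=(M['m10']/M['m00'],M['m01']/M['m00'])
        print(n,nm,np.round(c,1),onz(n,c,.012) if nm=='yellow' else cv2.approxPolyDP(ct,4,True)[:,0].tolist())
E
```

```text
Traceback (most recent call last):
ValueError: not enough values to unpack (expected 3, got 0)
```

```bash
python3 - <<'E'
from h import *
T=cv2.imread('pics/top0.png');S=cv2.imread('pics/scene0.png')
g=cv2.GaussianBlur(cv2.cvtColor(T,cv2.COLOR_BGR2GRAY),(5,5),0).astype(float)
xs=np.arange(70,510,20);d=np.diff(g,axis=0)
w=lambda s:(np.clip(s,0,None)**2*np.arange(len(s))).sum()/(np.clip(s,0,None)**2).sum()
ys=[105+w(d[105:128,x]) for x in xs]
p=np.polyfit(xs,ys,1);print('top edge resid',np.round(ys-np.polyval(p,xs),1))
d=np.diff(g,axis=1);yy=np.arange(130,310,20);xx=[]
xx=[35+w(d[y,35:75]) for y in yy]
p=np.polyfit(yy,xx,1);print('left edge resid',np.round(xx-np.polyval(p,yy),1))
g=cv2.GaussianBlur(cv2.cvtColor(S,cv2.COLOR_BGR2GRAY),(5,5),0).astype(float);d=np.diff(g,axis=1)
yy=np.arange(130,400,20);xx=[]
for y in yy:
    x0=int(15+(y-105)*185/315);lo=max(x0-15,0);xx.append(lo+w(d[y,lo:x0+15]))
p=np.polyfit(yy,xx,1);print('scene edge resid',np.round(xx-np.polyval(p,yy),1))
for n in('scene','top'):
    im=cv2.imread(f'pics/{n}0.png')[:,:,::-1].copy()
    for nm,lo,hi in(('yellow',(22,120,80),(35,255,255)),('red',(0,180,60),(4,255,255))):
        m=mask(im,lo,hi);ct=max(cv2.findContours(m,0,2)[0],key=cv2.contourArea);M=cv2.moments(ct);c=(M['m10']/M['m00'],M['m01']/M['m00'])
        print(n,nm,np.round(c,1),onz(n,c,.012) if nm=='yellow' else cv2.approxPolyDP(ct,4,True)[:,0].tolist())
E
```

```text
top edge resid [ 0.   0.  -0.1  0.3  0.3 -0.4  0.3 -0.3  0.2 -0.1 -0.3 -0.  -0.2  0.1
 -0.3  0.2  0.1 -0.1 -0.  -0.1  0.1  0.2]
left edge resid [-1.   1.   1.  -1.8  1.2 -0.5  0.9 -1.   0.2]
scene edge resid [-0.3 -0.2 -0.3  0.5  0.6  0.4 -1.2  0.4  0.2  0.1  0.2  0.  -0.2 -0.2]
scene yellow [353.2 201. ] [0.3826 0.0901 0.012 ]
scene red [221.7 286.3] [[209, 207], [151, 240], [222, 362], [230, 365], [272, 336], [289, 331], [231, 371], [289, 335], [293, 320]]
top yellow [264.9 290.6] [0.3811 0.0862 0.012 ]
top red [250.  149.8] [[198, 124], [196, 172], [303, 175], [303, 127]]
```

Table edges are straight, so there is no lens distortion, and the yellow plug agrees across views to 4 mm. The knob triangulates well at (0.641,−0.117,0.264). The dish is on funnel +y, so the lever goes toward −y. I start by raising the tool and shutting the fingers.

```bash
cat >> h.py <<'E'
from scipy.spatial.transform import Rotation as Ro
def st():
    o=observe();R=Ro.from_euler('xyz',o['ee_rot'],degrees=True);return o,np.array(o['ee_pos']),R
def plan(target,turn=0):
    o,p,R=st();print('shift cm',(R.inv().apply(np.array(target)-p)*100).round(1),'turn',turn)
def show():
    o,p,R=st();y=R.apply([0,1,0]);print('t',round(o['clock'],2),'p',p.round(3),'rpy',np.round(o['ee_rot'],1),'tooly',y.round(3),'toolz',R.apply([0,0,1]).round(3),'j',np.round(o['joint_pos'],1),'F',np.round(o['contact_force'],1),'w',round(o['gripper_width'],3))
E
python3 -c "
from h import *
show();plan([.30,-.45,.36]);plan([.638,-.05,.36])"
```

```text
t 0.1 p [ 0.162 -0.577  0.231] rpy [ -90.1   -0.  -164.3] tooly [-0.     0.001 -1.   ] toolz [ 0.27  -0.963 -0.002] j [-74.3  18.   -2.7  69.3  -0.   90. ] F [-0.7 -0.6 -1. ] w 1.002
shift cm [-16.7 -12.9  -8.5] turn 0
shift cm [-60.1 -12.9 -37.9] turn 0
```

{"fn": "carry_out", "kwargs": {
  "series": [
    [[0,-4,0,0],[0,-8,0,0],[0,-12,0,0],[0,-13,0,0]]
  ],
  "jaw": 0
}}

```text
clock: 0.43
ee_pos: [0.1625, -0.5788, 0.3668]
ee_rot: [-89.7, -0.0, -164.3]
contact_force: [0.4, -0.6, -0.0]
gripper_width: 0.448
```

{"fn": "carry_out", "kwargs": {
  "series": [
    [[-3.5,0,-2.2,0],[-7,0,-4.4,0],[-10.5,0,-6.6,0],[-14,0,-8.8,0],[-17,0,-10.7,0]]
  ]
}}

```text
clock: 0.85
ee_pos: [0.2984, -0.4278, 0.3659]
ee_rot: [-89.7, 0.0, -164.3]
contact_force: [0.2, -1.0, -0.1]
gripper_width: -0.001
```

{"fn": "carry_out", "kwargs": {
  "series": [
    [[-3.5,0,-2.2,0],[-7,0,-4.4,0],[-10.5,0,-6.6,0],[-14,0,-8.8,0],[-17,0,-10.7,0]]
  ]
}}

```text
clock: 1.27
ee_pos: [0.4343, -0.2766, 0.3651]
ee_rot: [-89.7, 0.0, -164.3]
contact_force: [-0.0, -0.8, -0.4]
gripper_width: -0.003
```

```bash
python3 -c "
from h import *
show();plan([.638,-.05,.36])"
```

```text
t 1.27 p [ 0.434 -0.277  0.365] rpy [ -89.7    0.  -164.3] tooly [ 0.002 -0.005 -1.   ] toolz [ 0.271 -0.963  0.005] j [-32.4   7.3   1.2  83.6  -0.2 131.9] F [-0.  -0.8 -0.4] w -0.003
shift cm [-25.8   0.4 -16.3] turn 0
```

{"fn": "carry_out", "kwargs": {
  "series": [
    [[-3.5,0,-2.2,2],[-7,0,-4.4,5],[-10.5,0,-6.6,8],[-14,0,-8.8,11],[-17,0,-10.7,13]]
  ]
}}

```text
clock: 1.68
ee_pos: [0.5701, -0.1251, 0.3641]
ee_rot: [-89.7, 0.1, -177.4]
contact_force: [0.8, -0.7, 1.0]
gripper_width: -0.001
```

```bash
python3 -c "
from h import *
show();plan([.638,-.055,.36]);plan([.638,-.055,.256])"
```

```text
t 1.68 p [ 0.57  -0.125  0.364] rpy [-8.970e+01  1.000e-01 -1.774e+02] tooly [ 0.002 -0.005 -1.   ] toolz [ 0.046 -0.999  0.005] j [-12.2  15.3  10.8  85.4  -0.2 165.1] F [ 0.8 -0.7  1. ] w -0.001
shift cm [-7.1  0.4 -6.7] turn 0
shift cm [-7.1 10.8 -6.7] turn 0
```

{"fn": "carry_out", "kwargs": {
  "series": [
    [[-3,0,-3,0],[-6,0,-6,0],[-7.1,0,-6.7,0],[-7.1,0.4,-6.7,0]]
  ]
}}

```text
clock: 2.02
ee_pos: [0.6404, -0.0515, 0.3584]
ee_rot: [-89.8, 0.1, -177.1]
contact_force: [-1.1, -0.9, -1.0]
gripper_width: -0.001
```

{"fn": "carry_out", "kwargs": {
  "series": [
    [[0,3,0,0],[0,6,0,0],[0,9,0,0],[0,10.4,0,0],[0,10.4,0,0]]
  ]
}}

```text
clock: 2.43
ee_pos: [0.6374, -0.0524, 0.2496]
ee_rot: [-89.8, -0.4, -177.1]
contact_force: [0.1, 0.7, -0.2]
gripper_width: -0.002
```

```bash
python3 - <<'E'
from h import *
show();s=grab_frame('scene');t=grab_frame('top')
R=lambda i:cv2.resize(i,(400,400),interpolation=cv2.INTER_CUBIC)
cv2.imwrite('pics/lev1.png',np.hstack([R(s[60:200,160:300]),R(t[120:260,270:410])])[:,:,::-1])
E
```

```text
t 2.43 p [ 0.637 -0.052  0.25 ] rpy [ -89.8   -0.4 -177.1] tooly [-0.007 -0.003 -1.   ] toolz [ 0.05  -0.999  0.003] j [ -4.6  22.4   5.9  73.9  -0.2 172.6] F [ 0.1  0.7 -0.2] w -0.002
```

View pics/lev1.png

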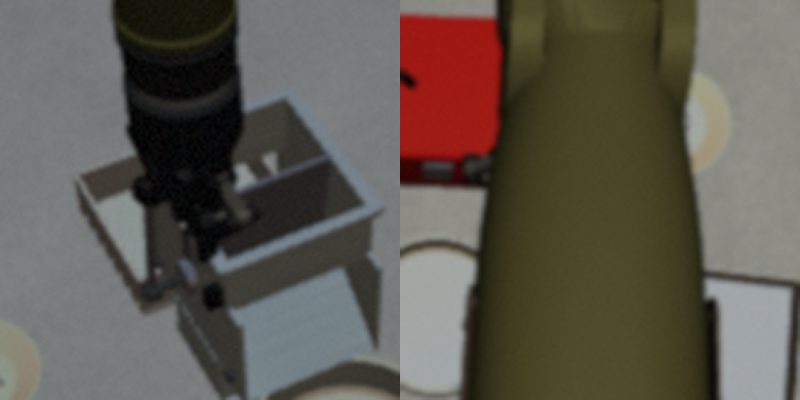

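The fingers (tip about scene (232,149)) stand on the +y side of the knob (211,126), clear of the funnel. I push toward −y in small steps.

{"fn": "carry_out", "kwargs": {
  "series": [
    [[0.2,0,1,0],[0.4,0,2,0],[0.6,0,3,0],[0.8,0,4,0],[0.9,0,4.5,0]]
  ]
}}

```text
clock: 2.95
ee_pos: [0.6331, -0.0994, 0.2554]
ee_rot: [-89.8, 0.1, -177.2]
contact_force: [-0.2, 3.2, 2.7]
gripper_width: -0.0
```

{"fn": "carry_out", "kwargs": {
  "series": [
    [[0.1,0,0.5,0],[0.2,0,1,0],[0.3,0,1.5,0],[0.4,0,2,0],[0.4,0,2,0]]
  ]
}}

```text
clock: 3.37
ee_pos: [0.63, -0.1204, 0.2555]
ee_rot: [-89.8, 0.1, -177.3]
contact_force: [-0.5, 3.0, 2.5]
gripper_width: 0.002
```

{"fn": "carry_out", "kwargs": {
  "series": [
    [[0.1,0,0.5,0],[0.2,0,1,0],[0.3,0,1.5,0],[0.4,0,2,0],[0.4,0,2,0]]
  ]
}}

```text
clock: 3.78
ee_pos: [0.6265, -0.1415, 0.2548]
ee_rot: [-89.8, 0.0, -177.3]
contact_force: [-0.0, 3.4, -0.9]
gripper_width: 0.002
```

{"fn": "carry_out", "kwargs": {
  "series": [
    [[0.1,0.1,0.5,0],[0.2,0.2,1,0],[0.3,0.4,1.5,0],[0.4,0.6,2,0],[0.4,0.6,2,0]]
  ]
}}

```text
clock: 4.2
ee_pos: [0.6232, -0.1629, 0.2486]
ee_rot: [-89.8, -0.0, -177.4]
contact_force: [-0.0, 2.5, 1.6]
gripper_width: 0.006
```

{"fn": "carry_out", "kwargs": {
  "series": [
    [[0.1,0.3,0.5,0],[0.2,0.6,1,0],[0.3,0.9,1.5,0],[0.4,1.1,2,0],[0.4,1.1,2,0]]
  ]
}}

```text
clock: 4.62
ee_pos: [0.6197, -0.184, 0.2367]
ee_rot: [-89.8, -0.1, -177.4]
contact_force: [0.2, 2.6, 1.3]
gripper_width: 0.0
```

```bash
python3 -c "
from h import *
show()"
```

```text
t 4.62 p [ 0.62  -0.184  0.237] rpy [-8.980e+01 -1.000e-01 -1.774e+02] tooly [-0.001 -0.004 -1.   ] toolz [ 0.045 -0.999  0.004] j [-16.4  23.    5.1  72.1  -0.2 161. ] F [0.2 2.6 1.3] w 0.0
```

{"fn": "carry_out", "kwargs": {
  "series": [
    [[0.1,0.3,0.4,0],[0.2,0.6,0.8,0],[0.25,0.9,1.2,0],[0.3,1.1,1.5,0],[0.3,1.1,1.5,0]]
  ]
}}

```text
clock: 5.03
ee_pos: [0.6169, -0.1998, 0.225]
ee_rot: [-89.8, -0.1, -177.5]
contact_force: [-0.4, 1.8, 1.5]
gripper_width: -0.001
```

{"fn": "carry_out", "kwargs": {
  "series": [
    [[0.1,0.3,0.3,0],[0.15,0.5,0.6,0],[0.2,0.7,0.8,0],[0.2,0.8,1.0,0],[0.2,0.8,1.0,0]]
  ]
}}

```text
clock: 5.45
ee_pos: [0.6149, -0.21, 0.2165]
ee_rot: [-89.8, -0.2, -177.5]
contact_force: [-0.3, 3.9, -0.1]
gripper_width: 0.0
```

{"fn": "carry_out", "kwargs": {
  "series": [
    [[0.1,0.3,0.3,0],[0.15,0.5,0.6,0],[0.2,0.7,0.8,0],[0.2,0.8,1.0,0],[0.2,0.8,1.0,0]]
  ]
}}

```text
clock: 5.87
ee_pos: [0.6133, -0.2192, 0.2079]
ee_rot: [-90.0, -0.2, -177.4]
contact_force: [1.1, 7.5, 0.9]
gripper_width: -0.0
```

{"fn": "carry_out", "kwargs": {
  "series": [
    [[0.1,0.3,0.3,0],[0.15,0.5,0.6,0],[0.2,0.7,0.8,0],[0.2,0.8,1.0,0],[0.2,0.8,1.0,0]]
  ]
}}

```text
clock: 6.28
ee_pos: [0.6118, -0.2267, 0.1994]
ee_rot: [-90.3, -0.2, -177.4]
contact_force: [-0.1, 11.7, 3.4]
gripper_width: -0.004
```

The push rose 3.9 → 7.5 → 11.7 N per cm, so the flap is against its stop. I back off along the same path, then lift away.

{"fn": "carry_out", "kwargs": {
  "series": [
    [[-0.2,-0.8,-1.0,0],[-0.4,-1.6,-2.0,0],[-0.6,-2.3,-3.2,0],[-0.9,-2.6,-5,0],[-1.2,-2.6,-7,0]]
  ]
}}

```text
clock: 6.7
ee_pos: [0.6219, -0.1569, 0.2273]
ee_rot: [-90.1, 0.0, -177.4]
contact_force: [0.9, 0.2, 0.4]
gripper_width: 0.002
```

{"fn": "carry_out", "kwargs": {
  "series": [
    [[0,-2,-2,0],[0,-5,-3,0],[0,-9,-4,0],[0,-13,-4,0],[0,-16,-4,0]]
  ]
}}

```text
clock: 7.12
ee_pos: [0.6207, -0.1169, 0.3917]
ee_rot: [-90.0, 0.3, -177.4]
contact_force: [1.4, -0.1, 1.0]
gripper_width: -0.002
```

```bash
python3 - <<'E'
from h import *
show()
for n in('scene','top'):
    im=cv2.imread(f'pics/{n}0.png')[:,:,::-1].copy()
    print(n,im[265,385] if n=='scene' else im[270,200])
def hr(n,z):
    im=cv2.imread(f'pics/{n}0.png')[:,:,::-1].copy();m=mask(im,(5,120,50),(17,255,255));N,l,s,_=cv2.connectedComponentsWithStats(m);i=1+s[1:,4].argmax();ys,xs=np.where(l==i)
    b=cv2.boxPoints(cv2.minAreaRect(np.c_[xs,ys].astype(np.float32)));b=b[b[:,1].argsort()]
    return (b[:2].mean(0),b[2:].mean(0))
s,t=hr('scene',0),hr('top',0)
# scene: far end is at upper right=handle end ; top: lower=handle end
print('end',s[0],t[1],tri(s[0],t[1]));print('pan',s[1],t[0],tri(s[1],t[0]))
for n,p in(('scene',s[0]),('scene',s[1]),('top',t[1]),('top',t[0])):print(n,onz(n,p,.05))
E
```

```text
t 7.12 p [ 0.621 -0.117  0.392] rpy [ -90.     0.3 -177.4] tooly [ 0.004 -0.    -1.   ] toolz [ 0.046 -0.999  0.   ] j [-10.7  21.5  22.9  91.1   0.  166.7] F [ 1.4 -0.1  1. ] w -0.002
scene [87 60 34]
top [75 47 26]
end [411.59207 252.13318] [196.33261 287.25385] (array([0.3926, 0.2883, 0.0474]), 'gap', np.float64(0.0048))
pan [371.42776 271.034  ] [203.08096 251.82495] (array([0.4969, 0.2697, 0.046 ]), 'gap', np.float64(0.0044))
scene [0.3926 0.2909 0.05  ]
scene [0.4974 0.2726 0.05  ]
top [0.394  0.2859 0.05  ]
top [0.4978 0.2673 0.05  ]
```

Scoop from the handle: yaw −10°, origin about (0.575,0.256), grip point about (0.462,0.276,0.046). It matches the pan corners and the given sizes. Moves keep the finger axis fixed, so I test in free air what happens to the tool lean at the edge of reach.

{"fn": "carry_out", "kwargs": {
  "series": [
    [[-4,-1,0,0],[-8,-2,0,0],[-12,-3,0,0],[-16,-4,0,0],[-20,-4,0,0]]
  ]
}}

```text
clock: 7.53
ee_pos: [0.7644, -0.108, 0.4165]
ee_rot: [-89.6, 1.5, -177.4]
contact_force: [101.4, -14.2, 38.9]
gripper_width: 0.003
```

{"fn": "carry_out", "kwargs": {
  "series": [
    [[-4,0,0,0],[-8,0,0,0],[-12,0,0,0],[-16,0,0,0],[-20,0,0,0]]
  ]
}}

```text
clock: 7.95
ee_pos: [0.8261, -0.0927, 0.3648]
ee_rot: [-89.2, 4.0, -177.4]
contact_force: [-0.1, -1.0, 0.6]
gripper_width: -0.0
```

```bash
python3 -c "
from h import *
show()"
```

```text
t 7.95 p [ 0.826 -0.093  0.365] rpy [ -89.2    4.  -177.4] tooly [ 0.071 -0.011 -0.997] toolz [ 0.045 -0.999  0.014] j [ -6.3  51.7  71.6 105.8  -0.2 171.1] F [-0.1 -1.   0.6] w -0.0
```

That move ran j3 onto its end and the force briefly read about 109 N, so from here I go slowly near limits. It also shows that the tool does lean at the limit (4° now). A small kinematic fit will show where j4's limit gives a gentle outward lean, with j2−j3+j4 = pitch.

```bash
python3 - <<'E'
from h import *
from scipy.optimize import least_squares
o=observe();print(o['joint_pos'].round(3),o['qvel'].round(2))
D=np.array([[18,-2.75,69.34,.5995,.2305],[7.3,1.2,83.6,.515,.365],[15.3,10.8,85.4,.584,.364],[22.4,5.9,73.9,.639,.25],[23,5.1,72.1,.6466,.237],[21.5,22.9,91.1,.632,.392],[51.7,71.6,105.8,.831,.365]])
def fk(p,j2,j3,j4):
    r0,h,L1,L2,a,L3=p;j2,j3,j4=np.radians([j2,j3,j4]);f=j2-j3;t=f+j4
    return np.array([r0+L1*np.sin(j2)+L2*np.cos(f)+a*np.sin(f)+L3*np.cos(t),h+L1*np.cos(j2)-L2*np.sin(f)+a*np.cos(f)-L3*np.sin(t)])
g=lambda p:np.concatenate([fk(p,*d[:3])-d[3:] for d in D]+[(p-P0)*1e-3])
P0=np.array([.05,.35,.35,.35,0,.25])
s=least_squares(g,P0);print(s.x.round(3),np.abs(s.fun).max().round(4))
for al in(15,20,25,28):
    for j3 in(30,45,60,70):
        j2=90-al-120+j3; print(al,'j2',j2,'j3',j3,fk(s.x,j2,j3,120).round(3), end=' | ')
    print()
np.save('fk.npy',s.x)
E
```

```text
[-6.33700e+00  5.17450e+01  7.15960e+01  1.05762e+02 -1.70000e-01
  1.71068e+02] [ 2.71  7.99  0.   -8.65  0.11  2.93]
[0.002 0.297 0.52  0.439 0.076 0.477] 0.0006
15 j2 -15 j3 30 [0.247 0.704] | 15 j2 0 j3 45 [0.381 0.721] | 15 j2 15 j3 60 [0.516 0.704] | 15 j2 25 j3 70 [0.601 0.673] | 
20 j2 -20 j3 30 [0.21  0.723] | 20 j2 -5 j3 45 [0.343 0.753] | 20 j2 10 j3 60 [0.479 0.747] | 20 j2 20 j3 70 [0.566 0.723] | 
25 j2 -25 j3 30 [0.172 0.74 ] | 25 j2 -10 j3 45 [0.302 0.781] | 25 j2 5 j3 60 [0.438 0.787] | 25 j2 15 j3 70 [0.527 0.771] | 
28 j2 -28 j3 30 [0.149 0.748] | 28 j2 -13 j3 45 [0.276 0.796] | 28 j2 2 j3 60 [0.411 0.809] | 28 j2 12 j3 70 [0.501 0.798] |
```

The fit is good to 0.6 mm. At about r = 0.44 m, rising toward z = 0.79 m should give about 25° of outward lean through j4's limit. I go in and up while turning the jaws round.

{"fn": "carry_out", "kwargs": {
  "series": [
    [[2.5,-1.5,0,-5],[6,-3.5,0,-12],[10,-5.5,0,-19],[13.5,-7.5,-0.5,-26],[17,-10,-0.7,-33]]
  ]
}}

```text
clock: 8.37
ee_pos: [0.6572, -0.0927, 0.4479]
ee_rot: [-87.1, 3.0, -144.9]
contact_force: [0.9, -0.4, 0.2]
gripper_width: 0.001
```

```bash
python3 -c "
from h import *
show();plan([.443,-.078,.55])"
```

```text
t 8.37 p [ 0.657 -0.093  0.448] rpy [ -87.1    3.  -144.9] tooly [ 0.072 -0.011 -0.997] toolz [ 0.572 -0.819  0.05 ] j [-8.00e+00  2.36e+01  3.32e+01  9.55e+01 -1.00e-01  1.37e+02] F [ 0.9 -0.4  0.2] w 0.001
shift cm [ 16.1 -11.7 -12.9] turn 0
```

{"fn": "carry_out", "kwargs": {
  "series": [
    [[2.5,-1.8,-2,-7],[5,-3.6,-4,-14],[7.5,-5.4,-6,-21],[10,-7.2,-8,-28],[12.5,-9,-10,-35]]
  ]
}}

```text
clock: 8.78
ee_pos: [0.4895, -0.0815, 0.5283]
ee_rot: [-85.7, 0.8, -109.7]
contact_force: [0.2, -0.1, 0.2]
gripper_width: -0.002
```

```bash
python3 -c "
from h import *
show();plan([.443,-.078,.60])"
```

```text
t 8.78 p [ 0.49  -0.081  0.528] rpy [ -85.7    0.8 -109.7] tooly [ 0.075 -0.013 -0.997] toolz [ 0.939 -0.336  0.075] j [ -9.4   6.1  21.3 100.8  -0.  100.2] F [ 0.2 -0.1  0.2] w -0.002
shift cm [ 1.1 -7.5 -3.9] turn 0
```

{"fn": "carry_out", "kwargs": {
  "series": [
    [[0.2,-1.5,-0.8,-7],[0.4,-3,-1.6,-14],[0.6,-4.5,-2.4,-20],[0.8,-6,-3.2,-27],[1.1,-7.5,-3.9,-33]]
  ]
}}

```text
clock: 9.2
ee_pos: [0.4425, -0.0777, 0.6023]
ee_rot: [-85.8, -1.8, -76.4]
contact_force: [0.4, -0.0, -0.4]
gripper_width: -0.002
```

{"fn": "carry_out", "kwargs": {
  "series": [
    [[0,-1.5,0,-6],[0,-3,0,-12],[0,-4.5,0,-18],[0,-6,0,-24],[0,-7,0,-30]]
  ]
}}

```text
clock: 9.62
ee_pos: [0.4369, -0.077, 0.6687]
ee_rot: [-86.9, -4.3, -46.2]
contact_force: [-0.6, 0.2, -0.3]
gripper_width: -0.0
```

{"fn": "carry_out", "kwargs": {
  "series": [
    [[0,-1,0,-6],[0,-2,0,-12],[0,-3,0,-18],[0,-4,0,-24],[0,-5,0,-30]]
  ]
}}

```text
clock: 10.03
ee_pos: [0.4262, -0.0753, 0.6847]
ee_rot: [-89.3, -7.5, -15.9]
contact_force: [-0.6, -0.3, -0.8]
gripper_width: 0.001
```

```bash
python3 -c "
from h import *
show()"
```

```text
t 10.03 p [ 0.426 -0.075  0.685] rpy [-89.3  -7.5 -15.9] tooly [ 0.13  -0.024 -0.991] toolz [0.272 0.962 0.013] j [-10.    9.9  51.1 123.6  -0.    5.8] F [-0.6 -0.3 -0.8] w 0.001
```

The lean works: 7.6° at azimuth −10°, with j4 at its limit and no force. Continuing up gently.

{"fn": "carry_out", "kwargs": {
  "series": [
    [[0.2,-1.2,0,-1],[0.4,-2.4,0,-2],[0.6,-3.6,0,-3],[0.8,-4.8,0,-4],[1,-6,0,-5]]
  ]
}}

```text
clock: 10.45
ee_pos: [0.4215, -0.0755, 0.7005]
ee_rot: [-89.9, -10.0, -10.8]
contact_force: [0.3, 0.7, 0.3]
gripper_width: -0.003
```

{"fn": "carry_out", "kwargs": {
  "series": [
    [[0.2,-1.2,0,0],[0.4,-2.4,0,0],[0.6,-3.6,0,0],[0.8,-4.8,0,0],[1,-6,0,0]]
  ]
}}

```text
clock: 10.87
ee_pos: [0.4155, -0.0745, 0.7162]
ee_rot: [-89.9, -12.3, -10.8]
contact_force: [-0.1, 0.7, 0.8]
gripper_width: -0.0
```

{"fn": "carry_out", "kwargs": {
  "series": [
    [[0.2,-1.2,0,0],[0.4,-2.4,0,0],[0.6,-3.6,0,0],[0.8,-4.8,0,0],[1,-6,0,0]]
  ]
}}

```text
clock: 11.28
ee_pos: [0.4079, -0.0732, 0.732]
ee_rot: [-89.9, -14.6, -10.8]
contact_force: [0.6, 1.1, 0.2]
gripper_width: -0.003
```

```bash
python3 -c "
from h import *
show()"
```

```text
t 11.28 p [ 0.408 -0.073  0.732] rpy [-89.9 -14.6 -10.8] tooly [ 0.249 -0.045 -0.967] toolz [0.187 0.982 0.002] j [-10.2   6.6  54.9 123.6  -0.    0.6] F [0.6 1.1 0.2] w -0.003
```

{"fn": "carry_out", "kwargs": {
  "series": [
    [[0.5,-2,0,0],[1,-4,0,0],[1.5,-6,0,0],[2,-8,0,0],[3,-10,0,0]]
  ]
}}

```text
clock: 11.7
ee_pos: [0.4025, -0.0725, 0.7481]
ee_rot: [-89.8, -17.1, -10.8]
contact_force: [0.6, 0.0, 0.5]
gripper_width: 0.003
```

{"fn": "carry_out", "kwargs": {
  "series": [
    [[0.5,-2,0,0],[1,-4,0,0],[1.5,-6,0,0],[2,-8,0,0],[3,-10,0,0]]
  ]
}}

```text
clock: 12.12
ee_pos: [0.3947, -0.0713, 0.7643]
ee_rot: [-89.8, -19.5, -10.8]
contact_force: [0.1, -0.6, -0.7]
gripper_width: -0.001
```

{"fn": "carry_out", "kwargs": {
  "series": [
    [[0.5,-2,0,0],[1,-4,0,0],[1.5,-6,0,0],[2,-8,0,0],[3,-10,0,0]]
  ]
}}

```text
clock: 12.53
ee_pos: [0.3846, -0.0697, 0.7805]
ee_rot: [-89.8, -22.0, -10.8]
contact_force: [-0.0, 0.5, -0.1]
gripper_width: 0.002
```

```bash
python3 -c "
from h import *
show()"
```

```text
t 12.53 p [ 0.385 -0.07   0.781] rpy [-89.8 -22.  -10.8] tooly [ 0.369 -0.067 -0.927] toolz [0.187 0.982 0.003] j [-10.3   3.4  59.  123.6   0.    0.5] F [-0.   0.5 -0.1] w 0.002
```

{"fn": "carry_out", "kwargs": {
  "series": [
    [[0.5,-2,0,0],[1,-4,0,0],[1.5,-6,0,0],[2,-8,0,0],[3,-10,0,0]]
  ]
}}

```text
clock: 12.95
ee_pos: [0.3726, -0.0677, 0.7966]
ee_rot: [-89.8, -24.5, -10.8]
contact_force: [-0.3, -0.2, -1.2]
gripper_width: -0.0
```

{"fn": "carry_out", "kwargs": {
  "series": [
    [[0.5,-2,0,0],[1,-4,0,0],[1.5,-6,0,0],[2,-8,0,0],[2,-8,0,0]]
  ],
  "jaw": 5.5
}}

```text
clock: 13.37
ee_pos: [0.3581, -0.0653, 0.8122]
ee_rot: [-89.7, -26.9, -10.9]
contact_force: [-0.1, -0.9, -0.2]
gripper_width: 0.642
```

```bash
cat >> h.py <<'E'
def tgt(grip,yd=None):
    # TCP for a grasp point, with the present tool axis
    o,p,R=st();return np.array(grip)+.019*R.apply([0,1,0])
E
python3 - <<'E'
from h import *
show();s=grab_frame('scene');t=grab_frame('top')
R=lambda i:cv2.resize(i,(400,400),interpolation=cv2.INTER_CUBIC)
cv2.imwrite('pics/lev2.png',np.hstack([R(s[80:220,170:310]),R(t[150:310,270:430])])[:,:,::-1])
plan(tgt([.462,.276,.26]));plan(tgt([.462,.276,.046]))
E
```

```text
t 13.37 p [ 0.358 -0.065  0.812] rpy [-89.7 -26.9 -10.9] tooly [ 0.445 -0.081 -0.892] toolz [0.186 0.983 0.004] j [-10.4   0.4  60.9 123.6   0.    0.4] F [-0.1 -0.9 -0.2] w 0.642
shift cm [-21.6  53.   35.2] turn 0
shift cm [-31.2  72.1  35.1] turn 0
```

View pics/lev2.png

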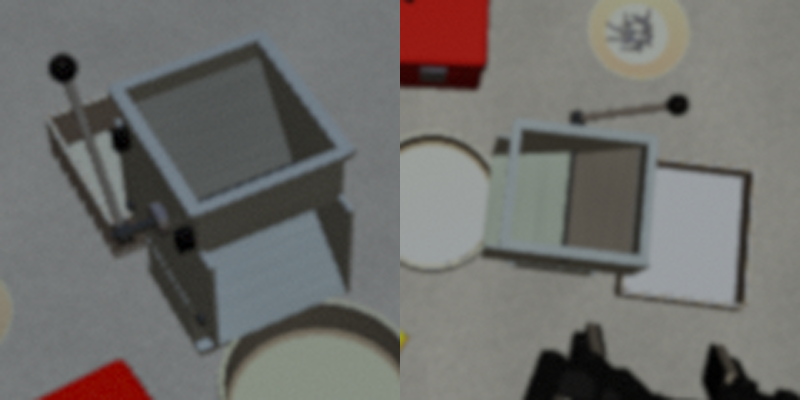

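The lever (knob at scene about (192,104), top about (381,192)) now leans to −y, and the flap lies over the tray side with the +y ramp open toward the dish. I move to above the scoop handle and check the angle meanwhile.

{"fn": "carry_out", "kwargs": {
  "series": [
    [[-1.1,2.6,1.8,0],[-2.2,5.2,3.6,0],[-3.3,7.9,5.4,0],[-4.4,10.5,7,0],[-5.4,13.2,8.8,0]]
  ]
}}

```text
clock: 13.88
ee_pos: [0.3859, 0.0205, 0.6669]
ee_rot: [-89.8, -26.7, -10.8]
contact_force: [1.2, -0.3, -0.0]
gripper_width: 0.641
```

{"fn": "carry_out", "kwargs": {
  "series": [
    [[-1.1,2.6,1.8,0],[-2.2,5.2,3.6,0],[-3.3,7.9,5.4,0],[-4.4,10.5,7,0],[-5.4,13.2,8.8,0]]
  ]
}}

```text
clock: 14.3
ee_pos: [0.413, 0.1062, 0.5229]
ee_rot: [-89.8, -26.7, -10.8]
contact_force: [0.7, 0.8, 1.0]
gripper_width: 0.646
```

{"fn": "carry_out", "kwargs": {
  "series": [
    [[-1.1,2.6,1.8,0],[-2.2,5.2,3.6,0],[-3.3,7.9,5.4,0],[-4.4,10.5,7,0],[-5.4,13.2,8.8,0]]
  ]
}}

```text
clock: 14.72
ee_pos: [0.4398, 0.1915, 0.3787]
ee_rot: [-89.9, -26.7, -10.7]
contact_force: [0.2, -0.7, 0.5]
gripper_width: 0.645
```

```bash
python3 - <<'E'
from h import *
show()
S=lambda x,y:(x/2.857+170,y/2.857+80); T=lambda x,y:((x-400)/2.5+270,y/2.5+150)
k=tri(S(62,68),T(678,104));print('knob',k)
c=[tri(S(*a),T(*b)) for a,b in zip([(110,90),(263,37),(355,152),(195,213)],[(657,135),(645,262),(500,248),(512,122)])]
for q in c:print(q)
P=np.array([q[0] for q in c]);C=P.mean(0);ux=(P[0]+P[3]-P[1]-P[2])[:2];ux/=np.linalg.norm(ux);print('C',C.round(4),'yaw',np.degrees(np.arctan2(ux[1],ux[0])))
d=(k[0]-C)[:2];y=d@[-ux[1],ux[0]];print('knob fx,fy',d@ux,y,'theta',np.arcsin(y/.14),np.arccos((k[0][2]-.13)/.14))
plan(tgt([.462,.276,.15]));plan(tgt([.462,.276,.046]))
E
```

```text
t 14.72 p [0.44  0.192 0.379] rpy [-89.9 -26.7 -10.7] tooly [ 0.441 -0.081 -0.894] toolz [0.185 0.983 0.002] j [ 36.6 -13.8 -22.2  62.6 -19.2  44.1] F [ 0.2 -0.7  0.5] w 0.645
knob (array([ 0.6251, -0.2299,  0.2316]), 'gap', np.float64(0.003))
(array([ 0.5967, -0.2103,  0.2068]), 'gap', np.float64(0.0052))
(array([ 0.4606, -0.1891,  0.2052]), 'gap', np.float64(0.0061))
(array([ 0.4792, -0.0382,  0.2082]), 'gap', np.float64(0.0033))
(array([ 0.6151, -0.0568,  0.2112]), 'gap', np.float64(0.0001))
C [ 0.5379 -0.1236  0.2079] yaw -8.324644329452244
knob fx,fy 0.10167153257108547 -0.09255500777724937 theta -0.722293494318394 0.7587242884781145
shift cm [-9.7 22.6  8.7] turn 0
shift cm [-14.4  31.9   8.6] turn 0
```

The knob gives flap −0.70 to −0.76 rad (stop at −0.70), so it is home. The funnel centre is about (0.538,−0.124), yaw −8.3°. I go down toward the handle.

{"fn": "carry_out", "kwargs": {
  "series": [
    [[-1,2.5,1,0],[-2,5,2,0],[-3,7.5,3.5,0],[-4,9.5,4.5,0],[-5,11.5,5.5,0]]
  ]
}}

```text
clock: 15.13
ee_pos: [0.4562, 0.2447, 0.2511]
ee_rot: [-90.0, -26.6, -10.7]
contact_force: [-0.1, 0.9, 1.2]
gripper_width: 0.649
```

{"fn": "carry_out", "kwargs": {
  "series": [
    [[-1,2.5,1,0],[-2,5,2,0],[-3,7.5,2.6,0],[-4,9.5,3,0],[-4.7,11.1,3.2,0]]
  ]
}}

```text
clock: 15.55
ee_pos: [0.4682, 0.2742, 0.1275]
ee_rot: [-90.2, -26.4, -10.6]
contact_force: [-0.0, 0.5, -0.7]
gripper_width: 0.643
```

```bash
python3 - <<'E'
from h import *
show();s=grab_frame('scene');t=grab_frame('top')
R=lambda i:cv2.resize(i,(400,400),interpolation=cv2.INTER_CUBIC)
cv2.imwrite('pics/app.png',np.hstack([R(s[180:340,290:450]),R(t[180:340,140:300])])[:,:,::-1])
plan(tgt([.462,.276,.046]))
E
```

```text
t 15.55 p [0.468 0.274 0.128] rpy [-90.2 -26.4 -10.6] tooly [ 0.437 -0.084 -0.896] toolz [ 0.184  0.983 -0.002] j [ 43.    4.  -40.2  29.6 -21.1  50.6] F [-0.   0.5 -0.7] w 0.643
shift cm [-4.1  8.9  0.3] turn 0
```

View pics/app.png

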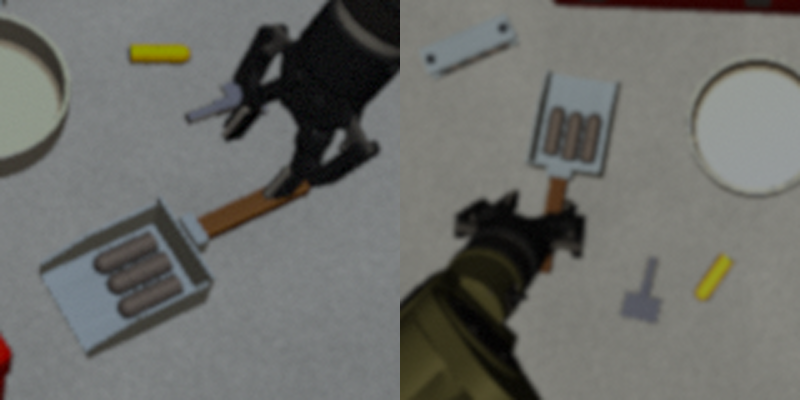

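The fingers straddle the bar in both views (scene crop: bar between the fingertips at (235,125) and (285,185)), clear of the bleed key. I go down and grip.

{"fn": "carry_out", "kwargs": {
  "series": [
    [[-1,2.2,0,0],[-2,4.4,0.1,0],[-3,6.6,0.2,0],[-4.1,8.7,0.3,0],[-4.1,8.7,0.3,0]]
  ]
}}

```text
clock: 16.07
ee_pos: [0.467, 0.273, 0.027]
ee_rot: [-90.7, -26.1, -10.3]
contact_force: [-1.4, -0.8, -0.9]
gripper_width: 0.643
```

{"fn": "carry_out", "kwargs": {
  "series": [
    [[0,0,0,0],[0,0,0,0],[0,0,0,0],[0,0,0,0],[0,0,0,0]]
  ],
  "jaw": 0,
  "force": 90
}}

```text
clock: 16.48
ee_pos: [0.4681, 0.2739, 0.0287]
ee_rot: [-90.5, -26.2, -10.4]
contact_force: [-2.6, 0.0, 5.8]
gripper_width: 0.22
```

```bash
python3 - <<'E'
from h import *
show();print(tgt([.462,.276,.046]))
E
```

```text
t 16.48 p [0.468 0.274 0.029] rpy [-90.5 -26.2 -10.4] tooly [ 0.432 -0.088 -0.897] toolz [ 0.185  0.983 -0.008] j [ 43.   12.8 -46.1  15.1 -21.1  50.5] F [-2.6  0.   5.8] w 0.22
[0.4702106  0.27432154 0.02894805]
```

Gripped at about 19 mm. I lift vertically, slowly at first.

{"fn": "carry_out", "kwargs": {
  "series": [
    [[0.2,-0.4,0,0],[0.5,-1,0,0],[1,-2,0,0],[1.7,-3.5,0,0],[2.5,-5,0,0]]
  ]
}}

```text
clock: 16.9
ee_pos: [0.4676, 0.2736, 0.0849]
ee_rot: [-90.6, -26.1, -10.4]
contact_force: [-0.5, -0.2, -1.0]
gripper_width: 0.221
```

{"fn": "carry_out", "kwargs": {
  "series": [
    [[0.8,-1.6,0,0],[2,-4,0,0],[3.2,-6.4,0,0],[4.4,-8.8,0,0],[5.4,-11,0,0]]
  ]
}}

```text
clock: 17.32
ee_pos: [0.4677, 0.2744, 0.2097]
ee_rot: [-90.6, -26.1, -10.4]
contact_force: [0.4, 1.4, -3.0]
gripper_width: 0.22
```

```bash
python3 - <<'E'
from h import *
show();s=grab_frame('scene');t=grab_frame('top')
R=lambda i:cv2.resize(i,(400,400),interpolation=cv2.INTER_CUBIC)
cv2.imwrite('pics/lift.png',np.hstack([R(s[150:350,250:450]),R(t[140:340,120:320])])[:,:,::-1])
E
```

```text
t 17.32 p [0.468 0.274 0.21 ] rpy [-90.6 -26.1 -10.4] tooly [ 0.431 -0.089 -0.898] toolz [ 0.184  0.983 -0.009] j [ 43.1  -0.5 -32.7  42.1 -21.   50.6] F [ 0.4  1.4 -3. ] w 0.22
```

View pics/lift.png

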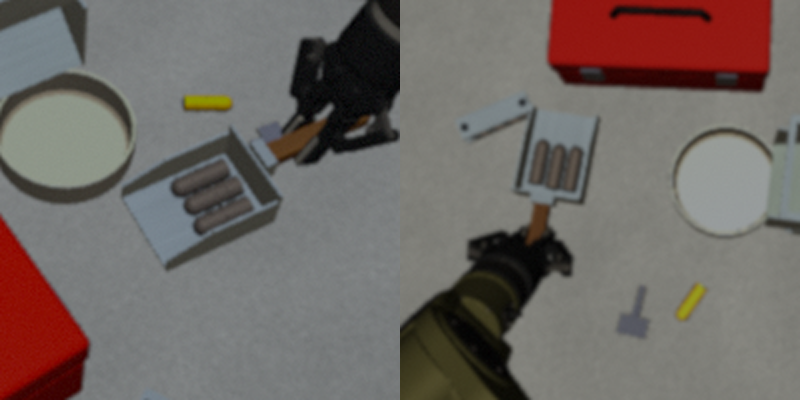

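The scoop is level in the grip with all three plugs in it (top crop: plugs at (540–575,165)). I work out the pour: lip kept over the mouth while turning about the leaned tool axis.

```bash
cat >> h.py <<'E'
C=np.array([.538,-.124]);fy=np.radians(-8.3);UX=np.array([np.cos(fy),np.sin(fy),0]);UY=np.array([-np.sin(fy),np.cos(fy),0])
def scoopT(p0,R0):   # scoop pose in the tool frame, from a level grasp at p0,R0
    s=Ro.from_euler('z',-10.1,degrees=True);g=p0-.019*R0.apply([0,1,0]);O=g-s.apply([-.117,0,.046])
    return R0.inv()*s, R0.inv().apply(O-p0)
E
python3 - <<'E'
from h import *
o,p,R=st();rs,os_=scoopT(p,R);np.savez('grasp.npz',q=rs.as_quat(),o=os_)
prev=p
for phi,fx,z in((-60,.03,.32),(-90,.03,.32),(-120,.03,.30),(-140,.03,.27),(-160,.03,.245),(-170,.03,.245),(160,.03,.245),(170,.03,.245)):
    Rn=R*Ro.from_euler('y',phi,degrees=True);S=Rn*rs
    L=np.r_[C,0]+fx*UX;L[2]=z
    lip=os_+rs.apply([.06,0,0]);T=L-Rn.apply(lip)
    w=lambda q:T+Rn.apply(os_+rs.apply(q))
    f=lambda q:np.round([(w(q)-np.r_[C,0])@UX,(w(q)-np.r_[C,0])@UY,w(q)[2]],3)
    nx=S.apply([1,0,0]);print(phi,'TCP',T.round(3),'r',np.hypot(*T[:2]).round(3),'pitch',np.degrees(np.arcsin(-nx[2])).round(1),'az',np.degrees(np.arctan2(nx[1],nx[0])).round(0),'lipcorners f',f([.06,.045,0]),f([.06,-.045,0]),'shift cm from now',(R.inv().apply(T-p)*100).round(1))
E
```

```text
-60 TCP [ 0.442 -0.227  0.381] r 0.497 pitch 11.8 az 42.0 lipcorners f [-0.004  0.024  0.303] [ 0.064 -0.024  0.337] shift cm from now [ 13.2 -12.  -50.1]
-90 TCP [ 0.5   -0.256  0.412] r 0.562 pitch 23.9 az 67.0 lipcorners f [-0.01   0.001  0.3  ] [ 0.07  -0.001  0.34 ] shift cm from now [ 20.2 -12.  -51.8]
-120 TCP [ 0.564 -0.248  0.422] r 0.616 pitch 37.1 az 95.0 lipcorners f [-0.006 -0.021  0.283] [0.066 0.021 0.317] shift cm from now [ 26.2 -10.2 -49.9]
-140 TCP [ 0.602 -0.223  0.408] r 0.642 pitch 45.0 az 116.0 lipcorners f [ 0.003 -0.034  0.258] [0.057 0.034 0.282] shift cm from now [ 28.5  -7.5 -46.8]
-160 TCP [ 0.63  -0.186  0.393] r 0.657 pitch 50.7 az 142.0 lipcorners f [ 0.015 -0.042  0.239] [0.045 0.042 0.251] shift cm from now [ 29.7  -5.3 -42.6]
-170 TCP [ 0.64  -0.164  0.396] r 0.66 pitch 52.3 az 156.0 lipcorners f [ 0.021 -0.044  0.242] [0.039 0.044 0.248] shift cm from now [ 30.3  -5.3 -40.2]
160 TCP [ 0.647 -0.093  0.393] r 0.653 pitch 50.3 az -161.0 lipcorners f [ 0.042 -0.043  0.252] [0.018 0.043 0.238] shift cm from now [ 29.6  -5.3 -33.1]
170 TCP [ 0.648 -0.117  0.396] r 0.659 pitch 52.0 az -175.0 lipcorners f [ 0.035 -0.045  0.249] [0.025 0.045 0.241] shift cm from now [ 30.2  -5.3 -35.4]
```

```bash
cat >> h.py <<'E'
def pour(turn,fx,fyy,z):
    o,p,R=st();G=np.load('grasp.npz');rs=Ro.from_quat(G['q']);os_=G['o'];Rn=R*Ro.from_euler('y',turn,degrees=True)
    L=np.r_[C,0]+fx*UX+fyy*UY;L[2]=z;T=L-Rn.apply(os_+rs.apply([.06,0,0]));nx=(Rn*rs).apply([1,0,0])
    print('turn',turn,'shift',(R.inv().apply(T-p)*100).round(1),'TCP',T.round(3),'pitch',np.degrees(np.arcsin(-nx[2])).round(1),'az',np.degrees(np.arctan2(nx[1],nx[0])).round())
E
echo
```

{"fn": "carry_out", "kwargs": {
  "series": [
    [[0.8,-1.6,0,0],[2.2,-4.5,0,0],[3.8,-7.8,0,0],[5.4,-11,0,0],[6.6,-13.5,-0.5,0]]
  ]
}}

```text
clock: 17.83
ee_pos: [0.4683, 0.2725, 0.365]
ee_rot: [-90.1, -26.4, -10.5]
contact_force: [0.4, 0.9, -2.0]
gripper_width: 0.221
```

{"fn": "carry_out", "kwargs": {
  "series": [
    [[0.5,-1,-1,0],[1,-1.8,-3,0],[1.3,-2.2,-5.5,0],[1.5,-2.5,-8.5,0],[1.5,-2.7,-11.5,0]]
  ]
}}

```text
clock: 18.25
ee_pos: [0.4475, 0.1578, 0.3944]
ee_rot: [-90.3, -26.2, -10.4]
contact_force: [0.9, -0.7, -1.6]
gripper_width: 0.222
```

{"fn": "carry_out", "kwargs": {
  "series": [
    [[0,0,-3,0],[0,0,-6,0],[0,0,-9,0],[0,0,-12,0],[0,0,-15,0]]
  ]
}}

```text
clock: 18.67
ee_pos: [0.4182, 0.0088, 0.3927]
ee_rot: [-90.3, -26.1, -10.3]
contact_force: [0.3, -1.1, -1.9]
gripper_width: 0.218
```

```bash
python3 -c "
from h import *
show();pour(-30,0,-.01,.37);pour(-60,0,-.01,.37)"
```

```text
t 18.67 p [0.418 0.009 0.393] rpy [-90.3 -26.1 -10.3] tooly [ 0.432 -0.085 -0.898] toolz [ 0.182  0.983 -0.005] j [  7.6 -25.2 -27.9  62.4  -8.1  16.3] F [ 0.3 -1.1 -1.9] w 0.218
turn -30 shift [ -0.1  -1.7 -18.9] TCP [ 0.375 -0.176  0.409] pitch 3.5 az 17.0
turn -60 shift [  5.   -1.7 -23.9] TCP [ 0.411 -0.233  0.431] pitch 12.1 az 42.0
```

{"fn": "carry_out", "kwargs": {
  "series": [
    [[1.2,-0.1,-2,-6],[2.4,-0.2,-4,-12],[3.6,-0.3,-6,-18],[4.8,-0.4,-8,-24],[5.9,-0.4,-10,-30]]
  ]
}}

```text
clock: 19.08
ee_pos: [0.4492, -0.1002, 0.4211]
ee_rot: [-104.1, -22.0, 22.6]
contact_force: [0.8, 0.4, -2.1]
gripper_width: 0.216
```

```bash
python3 -c "
from h import *
show();pour(-30,0.02,-.01,.36);pour(-60,0.01,-.01,.34);plan([.47,-.2,.43])"
```

```text
t 19.08 p [ 0.449 -0.1    0.421] rpy [-104.1  -22.    22.6] tooly [ 0.43  -0.085 -0.899] toolz [-0.288  0.931 -0.226] j [-13.2 -20.8 -21.9  62.9   0.9 -32.8] F [ 0.8  0.4 -2.1] w 0.216
turn -30 shift [ -6.3   0.3 -12.2] TCP [ 0.432 -0.236  0.422] pitch 12.3 az 43.0
turn -60 shift [ -2.7   1.7 -16.3] TCP [ 0.48  -0.263  0.433] pitch 24.2 az 68.0
shift cm [ -1.4   0.9 -10.1] turn 0
```

{"fn": "carry_out", "kwargs": {
  "series": [
    [[-0.4,0,-2,-6],[-0.8,0.2,-4,-12],[-1.1,0.3,-6,-18],[-1.4,0.4,-8,-24],[-1.6,0.5,-10,-30]]
  ]
}}

```text
clock: 19.5
ee_pos: [0.4649, -0.2005, 0.4307]
ee_rot: [-113.0, -12.0, 52.5]
contact_force: [0.2, -0.4, -2.2]
gripper_width: 0.219
```

```bash
python3 -c "
from h import *
show();pour(-30,0.01,-.01,.30);pour(-60,0.01,-.01,.27)"
```

```text
t 19.5 p [ 0.465 -0.201  0.431] rpy [-113.   -12.    52.5] tooly [ 0.426 -0.085 -0.901] toolz [-0.681  0.625 -0.382] j [-28.  -14.6 -16.5  63.3   7.2 -76.5] F [ 0.2 -0.4 -2.2] w 0.219
turn -30 shift [-4.7  4.6 -3.5] TCP [ 0.481 -0.263  0.393] pitch 24.4 az 68.0
turn -60 shift [-0.2  7.3 -7.4] TCP [ 0.545 -0.254  0.393] pitch 37.3 az 96.0
```

{"fn": "carry_out", "kwargs": {
  "series": [
    [[-1,1,-0.7,-6],[-2,2,-1.4,-12],[-3,3,-2.1,-18],[-4,4,-2.8,-24],[-4.7,4.6,-3.5,-30]]
  ]
}}

```text
clock: 19.92
ee_pos: [0.4786, -0.2634, 0.3889]
ee_rot: [-115.5, 0.7, 80.1]
contact_force: [-0.1, -0.3, -2.8]
gripper_width: 0.22
```

```bash
python3 - <<'E'
from h import *
show();s=grab_frame('scene');t=grab_frame('top')
R=lambda i:cv2.resize(i,(400,400),interpolation=cv2.INTER_CUBIC)
cv2.imwrite('pics/pour1.png',np.hstack([R(s[40:240,150:350]),R(t[140:340,250:450])])[:,:,::-1])
pour(-30,0.01,-.02,.26);pour(-50,0.01,-.02,.25)
E
```

```text
t 19.92 p [ 0.479 -0.263  0.389] rpy [-115.5    0.7   80.1] tooly [ 0.422 -0.084 -0.903] toolz [-0.89  0.15 -0.43] j [ -34.8   -9.7  -17.9   58.1    9.9 -113. ] F [-0.1 -0.3 -2.8] w 0.22
turn -30 shift [ 1.1  3.4 -5.6] TCP [ 0.544 -0.265  0.382] pitch 37.2 az 96.0
turn -50 shift [ 4.2  4.3 -8.8] TCP [ 0.582 -0.239  0.388] pitch 44.7 az 118.0
```

View pics/pour1.png

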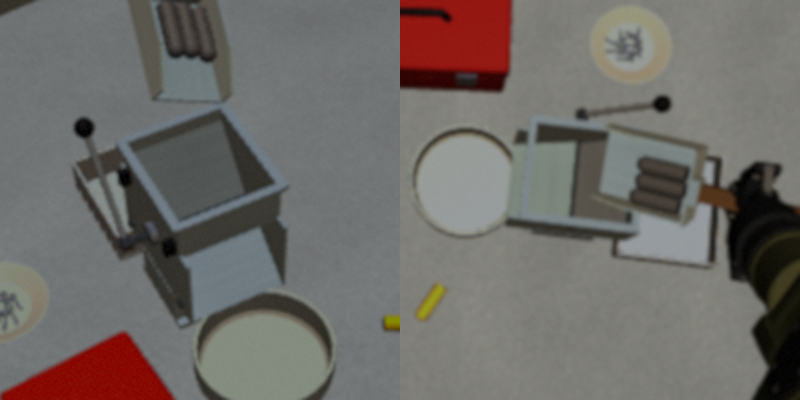

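The lip (scene about (245,90), top about (353,220)) is over the mouth with all plugs still in the scoop. I check it numerically before tipping further.

```bash
python3 - <<'E'
from h import *
print(tri((245,90),(353,220)))
L=np.r_[C,0]+.01*UX-.01*UY;L[2]=.3;print(L,proj('scene',L),proj('top',L))
E
```

```text
(array([ 0.5387, -0.1399,  0.2933]), 'gap', np.float64(0.0047))
[ 0.5464517  -0.13533882  0.3       ] [242.  90.] [350.8 217.1]
```

{"fn": "carry_out", "kwargs": {
  "series": [
    [[0.2,0.7,-1.1,-6],[0.4,1.4,-2.2,-12],[0.6,2.1,-3.4,-18],[0.8,2.8,-4.5,-24],[1.1,3.4,-5.6,-30]]
  ]
}}

```text
clock: 20.43
ee_pos: [0.5445, -0.2637, 0.3811]
ee_rot: [-112.0, 12.9, 107.6]
contact_force: [-0.5, 0.8, -1.7]
gripper_width: 0.219
```

```bash
python3 - <<'E'
from h import *
show();pour(-20,0.01,-.02,.245);pour(-35,0.01,-.02,.24)
E
```

```text
t 20.43 p [ 0.545 -0.264  0.381] rpy [-112.    12.9  107.6] tooly [ 0.42  -0.084 -0.904] toolz [-0.858 -0.36  -0.366] j [ -30.2   -3.6  -13.7   55.7    8.  -138.6] F [-0.5  0.8 -1.7] w 0.219
turn -20 shift [ 1.1  1.2 -4.2] TCP [ 0.583 -0.239  0.383] pitch 44.7 az 118.0
turn -35 shift [ 2.9  1.7 -7.2] TCP [ 0.605 -0.212  0.386] pitch 49.0 az 136.0
```

{"fn": "carry_out", "kwargs": {
  "series": [
    [[0.2,0.3,-0.9,-4],[0.4,0.6,-1.8,-8],[0.7,0.8,-2.6,-12],[0.9,1,-3.4,-16],[1.1,1.2,-4.2,-20]]
  ]
}}

```text
clock: 20.85
ee_pos: [0.5819, -0.2384, 0.3823]
ee_rot: [-106.4, 19.5, 127.3]
contact_force: [-0.0, 0.0, -1.9]
gripper_width: 0.214
```

{"fn": "carry_out", "kwargs": {
  "series": [
    [[0,0,0,0],[0,0,0,0],[0,0,0,0],[0,0,0,0],[0,0,0,0]]
  ]
}}

```text
clock: 21.27
ee_pos: [0.5815, -0.2386, 0.3823]
ee_rot: [-106.5, 19.5, 127.2]
contact_force: [-0.2, 0.3, -1.1]
gripper_width: 0.219
```

```bash
python3 - <<'E'
from h import *
show();s=grab_frame('scene');t=grab_frame('top')
R=lambda i:cv2.resize(i,(400,400),interpolation=cv2.INTER_CUBIC)
cv2.imwrite('pics/pour2.png',np.hstack([R(s[40:240,150:350]),R(t[140:340,250:450])])[:,:,::-1])
pour(-15,0.01,-.02,.24)
E
```

```text
t 21.27 p [ 0.581 -0.239  0.382] rpy [-106.5   19.5  127.2] tooly [ 0.419 -0.083 -0.904] toolz [-0.707 -0.655 -0.267] j [ -25.5   -1.3  -11.4   55.3    6.  -154.2] F [-0.2  0.3 -1.1] w 0.219
turn -15 shift [ 0.6  0.5 -3.5] TCP [ 0.605 -0.212  0.385] pitch 48.9 az 136.0
```

View pics/pour2.png

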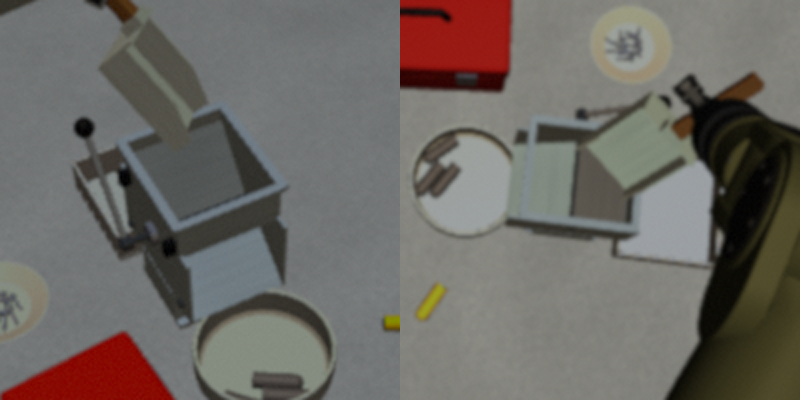

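The picture shows the scoop empty, three grey plugs in the dish (top crop at (440,147), (427,180), (447,180)), nothing left in the funnel and the lever still set. I retrace the path back to the scoop's place.

```bash
cat >> h.py <<'E'
R0=Ro.from_euler('xyz',[-90.5,-26.2,-10.4],degrees=True)
def back(t):
    o,p,R=st();d=R.inv()*R0;print('shift',(R.inv().apply(np.array(t)-p)*100).round(1),'left rotvec deg',np.degrees(d.as_rotvec()).round(1))
E
python3 -c "
from h import *
back([.55,-.26,.43])"
```

```text
shift [-1.4 -5.5  2.4] left rotvec deg [ -1.2 140.6  -0.2]
```

{"fn": "carry_out", "kwargs": {
  "series": [
    [[-0.2,-1.3,0.3,2],[-0.5,-2.6,0.8,7],[-0.8,-3.8,1.3,14],[-1.1,-4.8,1.9,21],[-1.4,-5.5,2.4,28]]
  ]
}}

```text
clock: 21.78
ee_pos: [0.5492, -0.2609, 0.4318]
ee_rot: [-113.6, 9.6, 99.7]
contact_force: [-0.5, -0.1, -1.3]
gripper_width: 0.218
```

```bash
python3 -c "
from h import *
show();back([.475,-.23,.45])"
```

```text
t 21.78 p [ 0.549 -0.261  0.432] rpy [-113.6    9.6   99.7] tooly [ 0.42  -0.084 -0.904] toolz [-0.892 -0.22  -0.394] j [ -29.6   -3.    -6.7   62.1    7.7 -129.6] F [-0.5 -0.1 -1.3] w 0.218
shift [ 3.9 -5.   5.2] left rotvec deg [ -0.9 112.2  -0.4]
```

{"fn": "carry_out", "kwargs": {
  "series": [
    [[0.8,-1,1,6],[1.6,-2,2,12],[2.4,-3,3,18],[3.2,-4,4.2,25],[3.9,-5,5.2,32]]
  ]
}}

```text
clock: 22.2
ee_pos: [0.4742, -0.23, 0.45]
ee_rot: [-115.1, -4.0, 70.2]
contact_force: [-0.9, 0.1, -0.7]
gripper_width: 0.223
```

```bash
python3 -c "
from h import *
show();back([.45,-.08,.45])"
```

```text
t 22.2 p [ 0.474 -0.23   0.45 ] rpy [-115.1   -4.    70.2] tooly [ 0.42  -0.084 -0.904] toolz [-0.842  0.335 -0.423] j [-31.1 -11.4 -11.5  65.9   8.3 -98.6] F [-0.9  0.1 -0.7] w 0.223
shift [13.3 -2.3  7.1] left rotvec deg [-0.7 79.8 -0.6]
```

{"fn": "carry_out", "kwargs": {
  "series": [
    [[2.7,-0.5,1.4,6],[5.4,-1,2.8,12],[8,-1.5,4.2,19],[10.7,-2,5.6,26],[13.3,-2.3,7.1,33]]
  ]
}}

```text
clock: 22.62
ee_pos: [0.4501, -0.0829, 0.4509]
ee_rot: [-109.7, -16.4, 40.3]
contact_force: [1.6, 0.6, -2.1]
gripper_width: 0.216
```

```bash
python3 -c "
from h import *
show();back([.45,.08,.42])"
```

```text
t 22.62 p [ 0.45  -0.083  0.451] rpy [-109.7  -16.4   40.3] tooly [ 0.421 -0.085 -0.903] toolz [-0.536  0.78  -0.323] j [-10.  -20.  -17.3  67.2  -0.6 -47.5] F [ 1.6  0.6 -2.1] w 0.216
shift [ 9.2  1.4 13.7] left rotvec deg [-0.4 47.9 -0.7]
```

{"fn": "carry_out", "kwargs": {
  "series": [
    [[1.8,0.3,2.7,6],[3.6,0.6,5.4,12],[5.5,0.9,8.2,18],[7.3,1.2,11,24],[9.2,1.4,13.7,30]]
  ]
}}

```text
clock: 23.03
ee_pos: [0.4497, 0.0684, 0.4222]
ee_rot: [-99.8, -23.6, 11.9]
contact_force: [0.3, 0.5, -2.0]
gripper_width: 0.217
```

```bash
python3 -c "
from h import *
show();back([.466,.24,.33])"
```

```text
t 23.03 p [0.45  0.068 0.422] rpy [-99.8 -23.6  11.9] tooly [ 0.421 -0.084 -0.903] toolz [-0.137  0.978 -0.155] j [ 17.2 -18.8 -20.1  66.1 -11.9   5. ] F [ 0.3  0.5 -2. ] w 0.217
shift [ 1.   7.6 18. ] left rotvec deg [-0.2 20.4 -0.7]
```

{"fn": "carry_out", "kwargs": {
  "series": [
    [[0.2,1.5,3.6,4],[0.4,3,7.2,8],[0.6,4.5,10.8,12],[0.8,6,14.4,16],[1,7.6,18,20.4]]
  ]
}}

```text
clock: 23.45
ee_pos: [0.4656, 0.2421, 0.3292]
ee_rot: [-90.2, -25.5, -10.7]
contact_force: [1.0, -0.5, -1.0]
gripper_width: 0.217
```

```bash
python3 -c "
from h import *
show();back([.468,.274,.12])"
```

```text
t 23.45 p [0.466 0.242 0.329] rpy [-90.2 -25.5 -10.7] tooly [ 0.422 -0.083 -0.903] toolz [ 0.187  0.982 -0.003] j [ 39.6  -6.6 -22.4  57.5 -19.4  47.4] F [ 1.  -0.5 -1. ] w 0.217
shift [-9.3 18.7  3.2] left rotvec deg [-0.2 -0.2 -0.7]
```

{"fn": "carry_out", "kwargs": {
  "series": [
    [[-1,2,0.6,0],[-2.5,5,1.3,0],[-4.2,8.5,2,0],[-5.9,12,2.6,0],[-7.4,15,3.2,0]]
  ]
}}

```text
clock: 23.87
ee_pos: [0.4684, 0.2735, 0.1595]
ee_rot: [-90.2, -25.4, -10.7]
contact_force: [-0.0, -0.3, -1.3]
gripper_width: 0.218
```

{"fn": "carry_out", "kwargs": {
  "series": [
    [[-0.5,1,0,0],[-1,2,0,0],[-1.4,2.9,0,0],[-1.8,3.7,0,0],[-1.9,3.7,0,0]]
  ]
}}

```text
clock: 24.28
ee_pos: [0.4662, 0.2729, 0.1161]
ee_rot: [-90.3, -25.3, -10.7]
contact_force: [0.1, 0.1, -2.1]
gripper_width: 0.215
```

```bash
python3 -c "
from h import *
show();back([.468,.274,.035])
s=grab_frame('scene');t=grab_frame('top')
R=lambda i:cv2.resize(i,(400,400),interpolation=cv2.INTER_CUBIC)
cv2.imwrite('pics/pl1.png',np.hstack([R(s[180:340,280:440]),R(t[180:340,140:300])])[:,:,::-1])"
```

```text
t 24.28 p [0.466 0.273 0.116] rpy [-90.3 -25.3 -10.7] tooly [ 0.419 -0.084 -0.904] toolz [ 0.187  0.982 -0.004] j [ 42.5   4.9 -40.3  29.2 -20.2  50.5] F [ 0.1  0.1 -2.1] w 0.215
shift [-3.3  7.4  0.2] left rotvec deg [-0.1 -0.2 -0.9]
```

View pics/pl1.png

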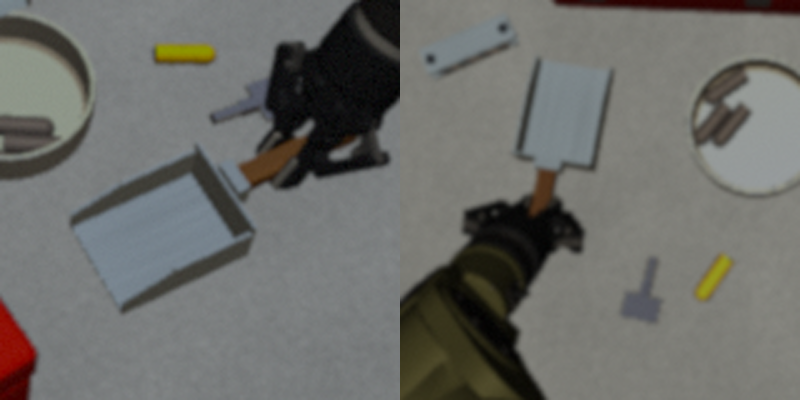

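The scoop is empty and level over its old place, clear of the hex set, and three plugs show in the dish. I lower it slowly, watching the force.

{"fn": "carry_out", "kwargs": {
  "series": [
    [[-0.6,1.3,0,0],[-1.4,3,0.1,0],[-2.2,4.8,0.2,0],[-2.9,6.4,0.2,0],[-3.2,7.1,0.2,0]]
  ]
}}

```text
clock: 24.8
ee_pos: [0.4684, 0.2747, 0.0389]
ee_rot: [-90.2, -25.3, -10.7]
contact_force: [0.0, -1.5, -1.6]
gripper_width: 0.219
```

{"fn": "carry_out", "kwargs": {
  "series": [
    [[0,0.1,0,0],[-0.1,0.2,0,0],[-0.1,0.3,0,0],[-0.2,0.4,0,0],[-0.2,0.4,0,0]]
  ]
}}

```text
clock: 25.22
ee_pos: [0.4688, 0.2752, 0.0353]
ee_rot: [-90.1, -25.4, -10.7]
contact_force: [-0.5, -0.1, -0.8]
gripper_width: 0.219
```

```bash
python3 -c "
from h import *
show()"
```

```text
t 25.22 p [0.469 0.275 0.035] rpy [-90.1 -25.4 -10.7] tooly [ 0.421 -0.082 -0.904] toolz [ 0.187  0.982 -0.002] j [ 42.5  12.2 -45.3  16.8 -20.2  50.5] F [-0.5 -0.1 -0.8] w 0.219
```

{"fn": "carry_out", "kwargs": {
  "series": [
    [[0,0.1,0,0],[-0.1,0.2,0,0],[-0.1,0.3,0,0],[-0.15,0.35,0,0],[-0.15,0.35,0,0]]
  ]
}}

```text
clock: 25.63
ee_pos: [0.4689, 0.2751, 0.0314]
ee_rot: [-90.1, -25.4, -10.7]
contact_force: [0.9, -0.0, -0.5]
gripper_width: 0.219
```

{"fn": "carry_out", "kwargs": {
  "series": [
    [[0,0.05,0,0],[0,0.1,0,0],[-0.05,0.15,0,0],[-0.1,0.2,0,0],[-0.1,0.2,0,0]]
  ]
}}

```text
clock: 26.05
ee_pos: [0.4693, 0.2752, 0.0295]
ee_rot: [-90.1, -25.4, -10.7]
contact_force: [-0.6, -0.1, 2.5]
gripper_width: 0.224
```

{"fn": "carry_out", "kwargs": {
  "series": [
    [[0,0.05,0,0],[0,0.1,0,0],[-0.05,0.15,0,0],[-0.05,0.15,0,0]]
  ]
}}

```text
clock: 26.38
ee_pos: [0.4701, 0.2754, 0.0289]
ee_rot: [-90.1, -25.5, -10.8]
contact_force: [-4.3, -0.5, 9.4]
gripper_width: 0.218
```

{"fn": "carry_out", "kwargs": {
  "series": [
    [[0,0,0,0],[0,0,0,0]]
  ],
  "force": 20
}}

```text
clock: 26.55
ee_pos: [0.4703, 0.2754, 0.0291]
ee_rot: [-90.1, -25.6, -10.8]
contact_force: [-1.2, 0.0, 1.3]
gripper_width: 0.217
```

Seated. I open slightly, then back straight out along the fingers.

{"fn": "carry_out", "kwargs": {
  "series": [
    [[0,0,0,0],[0,0,0,0],[0,0,0,0],[0,0,0,0],[0,0,0,0]]
  ],
  "jaw": 5.5
}}

```text
clock: 26.97
ee_pos: [0.4702, 0.2753, 0.0288]
ee_rot: [-90.1, -25.5, -10.8]
contact_force: [-0.3, -0.0, -0.4]
gripper_width: 0.643
```

{"fn": "carry_out", "kwargs": {
  "series": [
    [[0,-0.5,0,0],[0,-1.5,0,0],[0,-3.5,0,0],[0,-6,0,0],[0,-9,0,0]]
  ]
}}

```text
clock: 27.38
ee_pos: [0.4309, 0.2818, 0.11]
ee_rot: [-90.2, -25.5, -10.7]
contact_force: [0.9, 0.8, -0.1]
gripper_width: 0.644
```

{"fn": "carry_out", "kwargs": {
  "series": [
    [[1.2,-2.5,0,0],[2.5,-5,0,0],[4,-8,0,0],[5.5,-11,0,0],[7,-14,0,0]]
  ]
}}

```text
clock: 27.8
ee_pos: [0.4334, 0.2815, 0.2685]
ee_rot: [-90.2, -25.5, -10.7]
contact_force: [0.8, 0.3, -0.1]
gripper_width: 0.643
```

```bash
python3 - <<'E'
from h import *
show();s=grab_frame('scene');t=grab_frame('top')
cv2.imwrite('pics/end.png',np.hstack([cv2.resize(s[60:400,100:440],(400,400)),cv2.resize(t[100:320,140:440],(400,293))if 0 else cv2.resize(t[100:400,140:440],(400,400))])[:,:,::-1])
for n,i in(('scene',s),('top',t)):
    a=cv2.imread(f'pics/{n}0.png')[:,:,::-1].copy()
    for nm,lo,hi in(('yellow',(22,120,80),(35,255,255)),('red',(0,180,60),(4,255,255)),('bar',(5,120,50),(17,255,255))):
        r=[]
        for im in(a,i):
            c=max(cv2.findContours(mask(im.copy(),lo,hi),0,2)[0],key=cv2.contourArea);M=cv2.moments(c);r.append((round(M['m10']/M['m00'],1),round(M['m01']/M['m00'],1)))
        print(n,nm,r)
E
```

```text
t 27.8 p [0.433 0.281 0.268] rpy [-90.2 -25.5 -10.7] tooly [ 0.422 -0.084 -0.903] toolz [ 0.188  0.982 -0.003] j [ 46.5  -4.4 -28.1  52.1 -21.3  54.6] F [ 0.8  0.3 -0.1] w 0.643
scene yellow [(353.2, 201.0), (353.2, 201.0)]
scene red [(221.7, 286.3), (222.9, 288.2)]
scene bar [(391.4, 261.7), (391.1, 262.5)]
top yellow [(264.9, 290.6), (264.9, 290.6)]
top red [(250.0, 149.8), (250.0, 149.8)]
top bar [(199.7, 269.6), (200.7, 262.1)]
```

View pics/end.png

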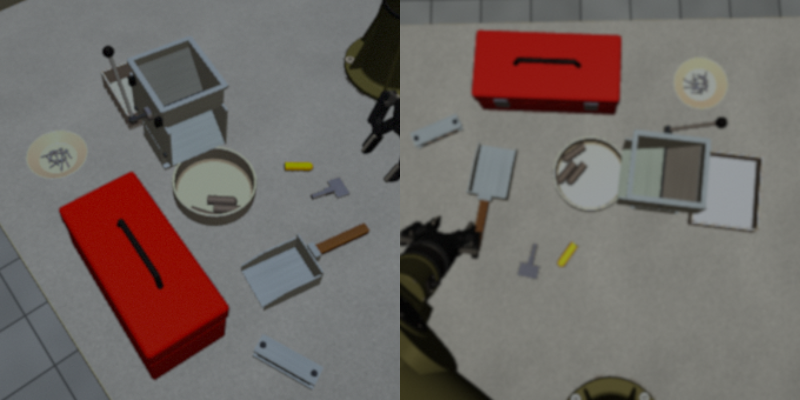

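The final pictures show the scoop empty and flat in its old place, plugs in the dish, lever and flap set, and the bystanders unmoved. The small scene red shift (1–2 px) does not appear in the top view. Handing in.

```bash
python3 -c "
from cell import ticket
print(ticket.sign_off())"
```

```text
the job is handed in; nothing more can be done
None
```

The three grey plugs are in the round dish, the flap is set over the tray exit, and the empty scoop is back on the shelf. The job was handed in at about 28 s of the 72 s allowed.

**What I did**
- **Flap:** I pushed the lever toward the tray side until the force rose steadily to 11.7 N at the stop. After release, the knob gave −0.72 to −0.76 rad against a stop at −0.70.
- **Pour:** Moves can only turn about the finger axis, so I got the gripper to lean about 26° by raising the arm to a joint's limit. I gripped the scoop leaning that way and turned about 140° over the mouth, which tipped the nose 45° down.
- **Scoop:** I lowered it until it touched the shelf (peak about 9 N), eased the grip and backed out.

**Last checks**
- **Plugs:** All three were counted in the dish just after the pour and again as the scoop came back. In the last, smaller picture they partly overlap.
- **Scene:** The funnel was empty, the lever still set and the scoop sitting flat within about 1 cm of its old place. The dish, tray and other things looked unmoved.

**What went wrong or disagreed**
- **Force spike:** A fast outward test move ran joint 3 onto its end stop. The wrist force read about 109 N at that sample, and I cannot rule out a brief peak above the 120 N limit between readings.
- **Joint ranges:** Joint 3 in that test and joint 4 while leaning were both held right at their range limits.
- **Camera disagreement:** My first hand-picked corners differed by about 12 mm between the two views. I settled the positions by triangulating across both views.
- **Final check:** The red toolbox centroid shifted 1–2 px in the scene view but not in the top view. I took that as a lighting effect, not movement.

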